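Set out a mixing cup and fetch the ink spatula from the wash box

TASK

Stand the spare white cup in the one empty pocket of the wooden cup rack and let go of it. Then take the ink spatula out of the wash box through the opening in its cover, which is shorter than the spatula, so it has to come out tilted. Finish while still holding the spatula still, blade sloping down, with the blade's tip just above the mouth of the white cup (over the cup, within about 5 cm of its rim) and touching nothing but the gripper; leave the other cups, the ink tub and the tape roll where they are.

Things in the scene. Friction and masses are not known exactly. Their poses are not given: they have to be found in the camera images.
- cup_white: Empty white plastic cup, open at the top, standing loose on the bench; 70 tall, outside diameter 50 at the foot and 56 at the rim, wall 3, about 60 g. Origin: centre of its underside; z up its axis.
- rack: Fixed light-wood block, 90 (x) by 260 (y) by 30 high, with a row of three square pockets along its y axis. Two pockets hold a cup, one is empty (which one varies; a small flat stain on its floor is harmless). Origin: centre of its underside on the bench.
- rack_hole0 (a point): Centre of the mouth of the first pocket (rack y = -85), level with the rack's top, 30 above the bench. Each pocket is 60 by 60 wide and 22 deep, so its floor is 8 above the bench, and the mouth has a 2 chamfer.
- rack_hole1 (a point): Centre of the mouth of the middle pocket (rack y = 0), the same size.
- rack_hole2 (a point): Centre of the mouth of the third pocket (rack y = +85), the same size.
- cup_blue: Blue cup of the same shape, loose in one of the pockets; leave it there. Origin: centre of its underside.
- cup_orange: Orange cup of the same shape, loose in another pocket; leave it there. Origin: centre of its underside.
- wash_box: Fixed grey trough with a rigid cover: outside 66 high, floor top 5 above the bench, cover underside 61, top 66. Only opening: a rectangle in the cover, 150 (x) by 170 (y). Origin: on the bench under the opening's centre. Inside it runs from y = -185 to +160 and x = -90 to +90, so under the cover there is 100 of room at the -y end and 75 at the +y end.
- spatula: Ink spatula, 250 long, 120 g, loose on the wash box floor along the box's y, handle to +y, both ends under the cover. Wooden handle 20 wide (x), 22 high (z), y = -15 to +125; steel blade 32 wide, 4 thick, y = -14 to -125, at the handle's mid-height. Origin: middle of the length, level with the handle's underside; y to the handle end, z up. Balances at y = +23.
- spatula_tip (a point): End of the blade, on the spatula's centre line (spatula y = -125, z = 11).
- spatula_butt (a point): End of the handle, on the centre line (spatula y = +125, z = 11).
- ink_tub: Closed yellow ink tub with a black lid, 66 across, 80 tall; leave it alone. Origin: centre of its underside.
- tape_roll: Green roll of tape lying flat, 90 across, 25 high; leave it alone. Origin: centre of its underside.

How it is judged (in metres and radians):
On the way, in this order (a step that is already met when the one before it is completed fails the run):
1. the white cup stands fully down in the empty pocket, let go ((horizontal distance between cup_white and rack_hole0 below 0.01 m or horizontal distance between cup_white and rack_hole1 below 0.01 m or horizontal distance between cup_white and rack_hole2 below 0.01 m) and z of cup_white in the frame of rack below 0.012 m and angle between cup_white's own z axis and vertical below 0.12 rad and contact force between the fingers and cup_white below 0.1 N), for 0.2 s.
2. the spatula, gripped, has come out: both its ends are above the wash box's cover (contact force between the fingers and spatula above 1 N and height (world z) of each of spatula_tip, spatula_butt above 0.075 m and contact force between spatula and wash_box below 0.05 N), for 0.1 s.
At the end, for the whole second after the job is handed in: White cup in the once empty pocket: within 10 mm of its centre, down, upright, let go. Spatula gripped, still, touching nothing else, sloping 7 degrees or more with the handle end higher; blade tip within 28 mm of the cup's axis and 79 to 145 mm above the bench (rim at 78) (all of step 1 and contact force between the fingers and spatula above 1 N and contact force between spatula and cup_white below 0.05 N and contact force between spatula and rack below 0.05 N and contact force between spatula and wash_box below 0.05 N and contact force between spatula and cup_blue below 0.05 N and contact force between spatula and cup_orange below 0.05 N and contact force between spatula and ink_tub below 0.05 N and contact force between spatula and tape_roll below 0.05 N and horizontal distance between spatula_tip and cup_white below 0.028 m and height (world z) of spatula_tip between 0.079 and 0.145 m and angle between spatula's own y axis and vertical below 1.45 rad and linear speed of spatula below 0.02 m/s); the arm keeps its last pose, push and grip.
It fails at once if the blue cup is shifted by more than 15 mm or tipped (distance of cup_blue from where it was at the start of the episode above 0.015 m or angle between cup_blue's own z axis and vertical above 0.35 rad).
It fails at once if the orange cup is shifted by more than 15 mm or tipped (distance of cup_orange from where it was at the start of the episode above 0.015 m or angle between cup_orange's own z axis and vertical above 0.35 rad).
It fails at once if the ink tub is shifted by more than 15 mm or tipped (distance of ink_tub from where it was at the start of the episode above 0.015 m or angle between ink_tub's own z axis and vertical above 0.35 rad).
It fails at once if the tape roll is shifted by more than 15 mm or tipped (distance of tape_roll from where it was at the start of the episode above 0.015 m or angle between tape_roll's own z axis and vertical above 0.35 rad).
It also fails if it takes over 70 s, if anything falls off the work surface, if the arm or the gripper's body presses on something with over 40 N, if the wrist force passes 120 N, or if a joint passes its speed limit or range.

ROBOT

A 6-joint arm with a two-finger parallel gripper is mounted at the origin on the work surface. World frame = base frame: x ahead of the robot, y to its left, z up, the work surface at z = 0. Lengths are in m, angles in degrees, forces in N, time in s.
With the tool pointing down it reaches from about 0.375 to 0.75 m from the base axis. Payload 9 kg.
Tool frame: the origin (TCP) lies where the fingers leave the gripper's body, on its centre line; the fingertips stand 73 mm ahead of it and the grasp point (between the pads) lies 54 mm ahead of it (robot.tip_reach is the distance from the TCP to the fingertips, in m); z points along the fingers, y is the line along which they close (so a half turn about z gives the same grasp; the last joint's range is limited). The gripper opens to 85 mm and grips with 20 to 120 N. Pads are 22 mm wide; open, the fingers measure 114 mm over their backs; the gripper's body (76 mm by 85 mm) begins 54 mm behind the grasp point. The pads swing forward as they close: fully open they stand 13 mm farther back than shut.
Start: joints at [58.975, 5.964, 5.575, 89.605, 0, 77.527], TCP at [0.191, 0.569, 0.304] pointing down, gripper open.
Joint ranges: [-171.21, 171.21], [-48.23, 106.86], [-62.78, 66.21], [-105.2, 120.99], [-86.42, 89.51], [-180, 180]. Speed limits (degrees/s): [127.2, 127.2, 147.25, 180, 180, 180].

INTERFACE

Orientations are given as [roll, pitch, yaw] about the fixed x, y, z axes, in that order (R = Rz(yaw) Ry(pitch) Rx(roll)).
In Python, from plant import robot gives the robot as it stands. Calls block until the motion is done:
- robot.move_pose(position, orientation): joint-space move of the TCP to a pose.
- robot.line_to(position, vel=0.15, rotation=None, guard=None): straight line of the TCP; rotation=None keeps the orientation; vel is the mean speed in m/s. With guard (N) it stops when the force on the tool has changed by that much, and returns True; else False.
- robot.goto_joints(angles): joint-space move.
- robot.set_gripper(opening): finger opening in m; the grip force is fixed at half the most; returns when the fingers have stopped.
- robot.pause(seconds).
- robot.ik(position, orientation): joint angles nearest the present ones, or None.
- robot.observe(): the state.
- robot.grab_frame(name): name is "side" or "top"; returns the picture (400x640x3 uint8, blue, green, red); there is no depth.
- robot.get_calibration(name): a dict with "vertical_fov" (degrees; the focal length in pixels is half the picture's height over the tangent of half this angle, whatever the lens; pixels are square), "cx", "cy" (the principal point, pixels), "rvec" (rotation vector, rad) and "tvec" (3), from world to camera coordinates, as OpenCV has them. Camera axes: x right, y down, z forward; pixel columns grow to the right and rows downward; lengths in m; the calibration is good to about 2 mm. A picture is of the moment at which its call begins. get_calibration takes no time and is no camera call.
A pose or a line that the arm cannot do raises robot.IKError and nothing moves.
- robot.job_done(): hands the job in; it is judged then, once.
The state is a dict: "time": time; "q": joint angles; "qvel": joint speeds; "joint_torque": joint torques, N m; "tool_pos": TCP position; "tcp_rot": TCP orientation; "ft_force": force on the tool from outside, world axes, zero at the start; "torque": the same for the moment, N m; "gripper_width": finger opening in m; "gripper_force": force on a finger pad.
Only numpy, scipy, OpenCV 4.12 (cv2) and the standard library are available. Lean on these libraries where they do the work, as an engineer would, in place of code of your own. Each camera call takes 0.05 s, during which the arm holds its last target. There are 200 camera calls.

## Working session

There is one attempt and no reset: what is moved stays moved. The work goes in short steps, each a Python script; the robot and the scene stay as the last script left them, time stands still between calls to the robot, and variables do not carry over. Pictures are saved under pics/ and viewed, at most 10 in all, crops included, and the job is handed in when it is done.

```bash
mkdir -p pics; ls
cat > h.py <<'E'
import numpy as np, cv2
from plant import robot
def cam(n):
    c=robot.get_calibration(n); f=200/np.tan(np.radians(c["vertical_fov"])/2)
    K=np.array([[f,0,c["cx"]],[0,f,c["cy"]],[0,0,1]]); R=cv2.Rodrigues(np.array(c["rvec"],float))[0]; t=np.array(c["tvec"],float)
    return K,R,t,c
def ray(n,uv,z):
    K,R,t,c=cam(n); o=-R.T@t
    d=(R.T@np.linalg.inv(K)@np.c_[np.array(uv,float).reshape(-1,2),np.ones(len(np.array(uv).reshape(-1,2)))].T).T
    return o+d*((z-o[2])/d[:,2])[:,None]
E
python3 - <<'E'
from h import *
for n in("side","top"):
    cv2.imwrite(f"pics/{n}0.png",robot.grab_frame(n)); K,R,t,c=cam(n); print(n,c,-R.T@t,R.round(2).tolist())
print(robot.observe())
E
```

```text
pics
side {'vertical_fov': 55.53134017445352, 'cx': 329.8020527046756, 'cy': 199.3289005247019, 'rvec': array([ 2.26535827, -0.65053451,  0.27690923]), 'tvec': array([-0.49397683,  0.27744123,  0.83332488])} [ 0.20257625 -0.60569311  0.77943301] [[0.85, -0.53, 0.0], [-0.37, -0.59, -0.72], [0.38, 0.61, -0.7]]
top {'vertical_fov': 53.214541527305435, 'cx': 325.93901348055397, 'cy': 199.34003972481753, 'rvec': array([ 2.2246755 , -2.18102357,  0.04404135]), 'tvec': array([0.02506018, 0.60601   , 0.9760723 ])} [0.567608   0.03839196 0.99846907] [[0.02, -1.0, 0.0], [-1.0, -0.02, -0.04], [0.04, -0.0, -1.0]]
{'time': 0.1, 'q': array([ 5.89742753e+01,  5.99559962e+00,  5.53298678e+00,  8.96050242e+01,
       -1.17258127e-03,  7.75269511e+01]), 'qvel': array([ 0.05640906, -0.04799666,  0.18403191,  0.04745646,  0.00933507,
       -0.04870793]), 'joint_torque': array([ 6.69579822e-03, -5.58204424e+01,  5.04721963e+01,  1.30147854e-02,
       -2.21553196e-04,  3.71067085e-05]), 'tool_pos': array([0.19078887, 0.56863818, 0.30321006]), 'tcp_rot': array([-1.79933706e+02, -1.34633626e-02,  1.61447317e+02]), 'ft_force': array([-0.20083243, -0.11358678, -0.48383682]), 'torque': array([-0.02305529,  0.02921224,  0.00402429]), 'gripper_force': 0.0, 'gripper_width': 0.08509418811106098}
```

View pics/side0.png

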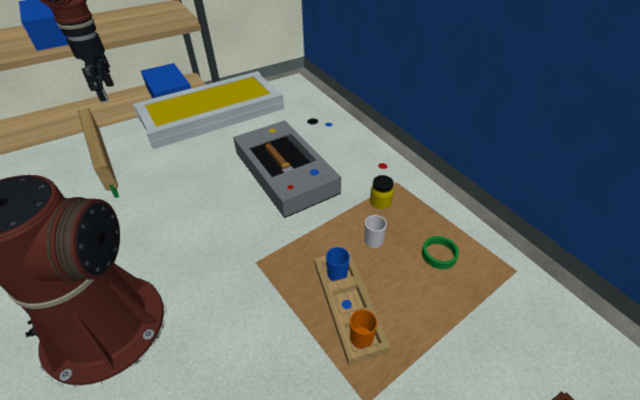

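View pics/top0.png

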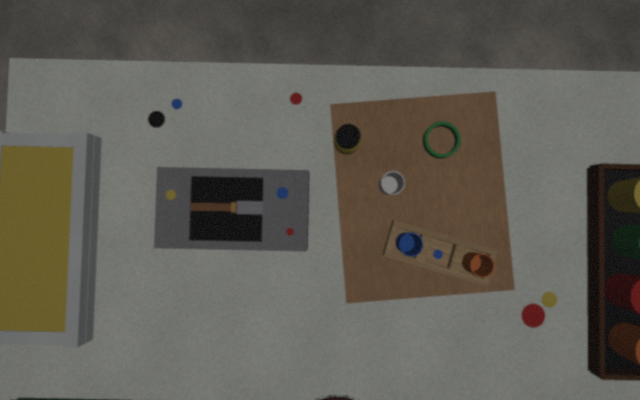

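Side view: white cup (375,231), blue cup (338,264), orange (362,328), with the middle pocket empty apart from a blue stain at (346,304). Top view: white cup (392,182), blue (409,243), orange (478,264), empty pocket about (438,254), opening x 190–263, y 177–241. The spatula runs along row 208, handle to the left (+y).

Run:
```python
from h import *
a=cv2.imread("pics/top0.png")
cv2.imwrite("pics/rackcrop.png",cv2.convertScaleAbs(cv2.resize(a[160:300,330:520],None,fx=4,fy=4,interpolation=cv2.INTER_CUBIC),alpha=1.5))
cv2.imwrite("pics/boxcrop.png",cv2.convertScaleAbs(cv2.resize(a[155:260,145:320],None,fx=4.5,fy=4.5,interpolation=cv2.INTER_CUBIC),alpha=1.6))
hsv=cv2.cvtColor(a,cv2.COLOR_BGR2HSV)
for p in[(225,420),(255,470),(230,460),(280,400),(254,428),(183,392),(200,280),(200,220),(208,210),(208,250)]: print(p,a[p],hsv[p])
```

```text
(225, 420) [53 70 91] [ 13 106  91]
(255, 470) [18 31 51] [ 12 165  51]
(230, 460) [54 73 93] [ 15 107  93]
(280, 400) [59 76 95] [14 97 95]
(254, 428) [ 65  88 104] [ 18  96 104]
(183, 392) [124 125 126] [ 15   4 126]
(200, 280) [75 75 73] [90  7 75]
(200, 220) [23 21 24] [160  32  24]
(208, 210) [36 52 75] [ 12 133  75]
(208, 250) [87 85 86] [135   6  87]
```

View pics/rackcrop.png

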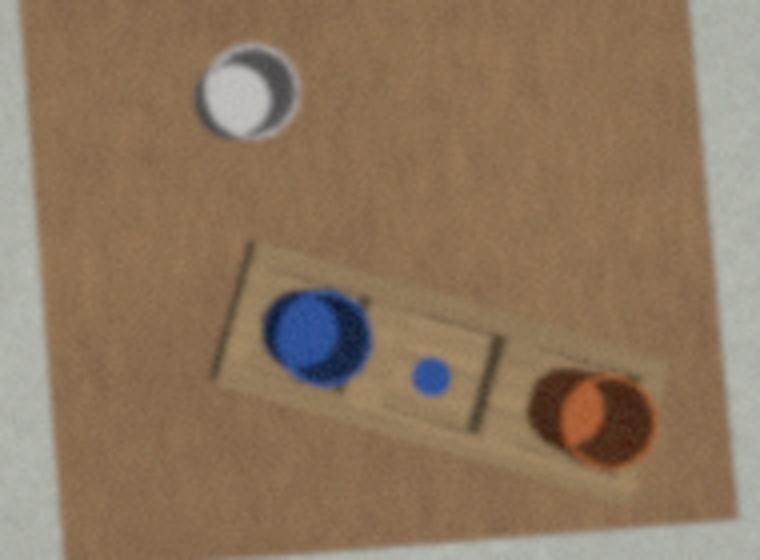

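View pics/boxcrop.png

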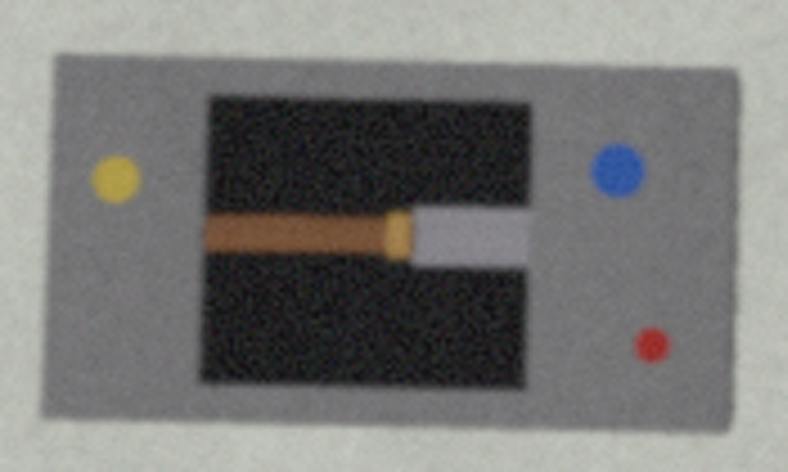

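The rack crop gives the rack corners (251,241), (215,379), (666,358), (635,497) and the white rim centre (249,91). In the box crop the opening corners are (209,97), (530,103), (526,387), (201,382); the spatula's handle–blade joint is at (412,235) and its axis is near row 232.

Run:
```python
from h import *
def rc(p): return (np.array(p,float)+.5)/4-.5+[330,160]
def bc(p): return (np.array(p,float)+.5)/4.5-.5+[145,155]
np.set_printoptions(precision=4,suppress=True)
r=ray("top",rc([(251,241),(215,379),(635,497),(666,358)]),.03); print("rack",r,r.mean(0))
print([np.linalg.norm(r[i]-r[(i+1)%4]) for i in range(4)])
d=(r[0]+r[1]-r[2]-r[3]); print("rack y axis deg",np.degrees(np.arctan2(d[1],d[0])))
print("white",ray("top",rc([(249,91)]),.07))
print("blue,orange rim",ray("top",rc([(320,338),(608,420)]),.078))
o=ray("top",bc([(209,97),(530,103),(526,387),(201,382)]),.066); print("open",o,o.mean(0)); d=(o[0]+o[3]-o[1]-o[2]);print(np.degrees(np.arctan2(d[1],d[0])))
print("handle",ray("top",bc([(215,232),(385,233)]),.027),"joint",ray("top",bc([(412,236)]),.02),"blade",ray("top",bc([(525,238)]),.018))
a=cv2.imread("pics/top0.png");hsv=cv2.cvtColor(a,cv2.COLOR_BGR2HSV)
m=cv2.inRange(hsv,(0,0,95),(180,60,255)); m[:, :375]=0; m[:,410:]=0; m[:165]=0;m[200:]=0
g=cv2.inRange(hsv,(40,80,20),(85,255,255)); g[170:]=0
ys,xs=np.nonzero(g[:, 400:480]); print("tape",ray("top",[(xs.mean()+400,ys.mean())],.025))
print("tub",ray("top",[(348,137)],.08))
```

```text
rack [[ 0.5581 -0.1249  0.03  ]
 [ 0.4744 -0.1042  0.03  ]
 [ 0.4086 -0.3583  0.03  ]
 [ 0.4924 -0.3767  0.03  ]] [ 0.4834 -0.241   0.03  ]
[np.float64(0.08615770195625937), np.float64(0.2624696155744256), np.float64(0.08578289352422161), np.float64(0.26028272227724686)]
rack y axis deg 75.43122268329707
white [[ 0.6458 -0.1158  0.07  ]]
blue,orange rim [[ 0.5037 -0.1572  0.078 ]
 [ 0.4601 -0.323   0.078 ]]
open [[0.6513 0.3539 0.066 ]
 [0.6515 0.1869 0.066 ]
 [0.5042 0.1852 0.066 ]
 [0.5035 0.3532 0.066 ]] [0.5776 0.2698 0.066 ]
90.15857901224133
handle [[0.5817 0.3614 0.027 ]
 [0.583  0.2696 0.027 ]] joint [[0.5818 0.2566 0.02  ]] blade [[0.582  0.1954 0.018 ]]
tape [[ 0.759  -0.2451  0.025 ]]
tub [[ 0.7483 -0.0111  0.08  ]]
```

```bash
cat >> h.py <<'E'
from scipy.spatial.transform import Rotation as Ro
R0=Ro.from_euler('xyz',[180,0,90],degrees=True)
S=0.155; DEL=0.012; BX,BY=0.582,0.2705
def spat(tip,th,x=None):
    """TCP pose for world tip (x,y,z), tilt th deg about x, handle toward +y"""
    T=Ro.from_euler('x',th,degrees=True)
    p=np.array(tip)+T.apply([0,S,DEL+.054]); return p,(T*R0).as_euler('xyz',degrees=True)
E
python3 - <<'E'
from h import *
print(robot.tip_reach)
for tip,th in[((BX,BY-.172,.014),20),((BX,BY-.07,.2),20),((.4834,-.241,.11),20)]: print(robot.ik(*spat(tip,th)))
o=[180,0,75.4]; w=[.646,-.116]
robot.move_pose([*w,.22],o); robot.line_to([*w,.105],vel=.12)
robot.set_gripper(.04); s=robot.observe(); print(s["gripper_width"],s["gripper_force"],s["tool_pos"],s["time"])
robot.line_to([*w,.22],vel=.12); h=[.4834,-.241]
robot.line_to([*h,.22],vel=.2); 
cv2.imwrite("pics/carry.png",cv2.resize(robot.grab_frame("side")[150:350,220:480],None,fx=3,fy=3))
s=robot.observe(); print(s["gripper_width"],s["tool_pos"],s["q"])
E
```

```text
0.0726
[  1.28376598   8.69364495 -11.2516915   69.5874604   19.99476569
  91.36612494]
[ 10.95630808   9.8266369    9.43490474  85.65106073  19.6203375
 101.64082372]
[-36.53193358  -2.48332405 -12.99640479  91.71172218  15.95139541
  51.74887126]
0.053015299319705965 63.23686028270458 [ 0.64657257 -0.11620029  0.10604417] 4.5167
0.052890517064790525 [ 0.48397969 -0.24043722  0.21993679] [-4.02990281e+01 -4.42918920e+00 -1.36248057e+01  8.08069746e+01
  1.25081203e-02  6.42486140e+01]
```

View pics/carry.png

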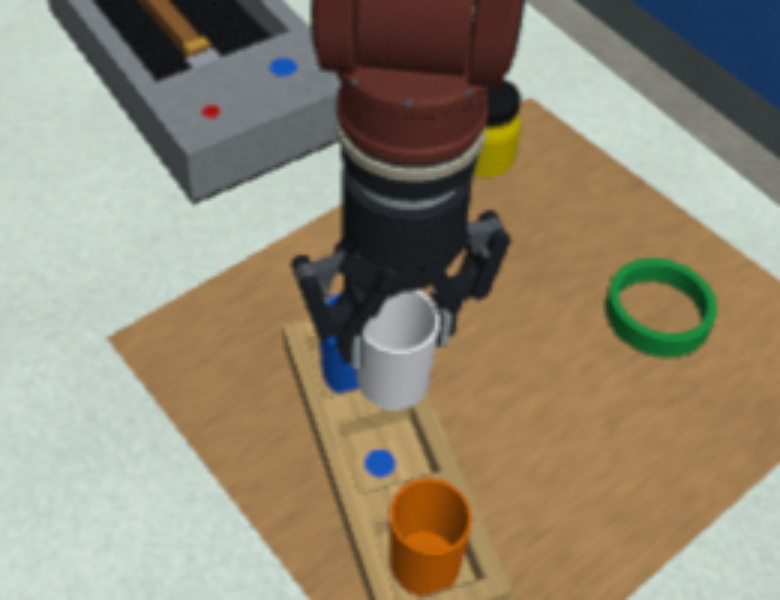

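The cup is held upright between the pads, with its rim centre near (400,320) in the crop. The empty pocket with the blue stain sits below it at (385,460).

```bash
python3 - <<'E'
from h import *
a=robot.grab_frame("side"); hsv=cv2.cvtColor(a,cv2.COLOR_BGR2HSV)
m=cv2.inRange(hsv,(0,0,95),(180,45,255)); m[:240]=0;m[290:]=0;m[:,:330]=0;m[:,375:]=0
ys,xs=np.nonzero(m); print(xs.min(),xs.max(),ys.min(),ys.max())
print(ray("side",[(220+400/3,150+320/3)],.184), ray("side",[(220+413/3,150+383/3)],.03))
# pocket mouth corners seen in carry crop: right (418,402)-(440,468); rack right edge etc.
E
python3 -c "
import cv2;a=cv2.imread('pics/side0.png');cv2.imwrite('pics/rackside.png',cv2.resize(a[235:370,290:410],None,fx=4.4,fy=4.4,interpolation=cv2.INTER_CUBIC))"
```

```text
330 369 246 286
[[ 0.48315549 -0.24531695  0.184     ]] [[ 0.52958367 -0.20780061  0.03      ]]
```

View pics/rackside.png

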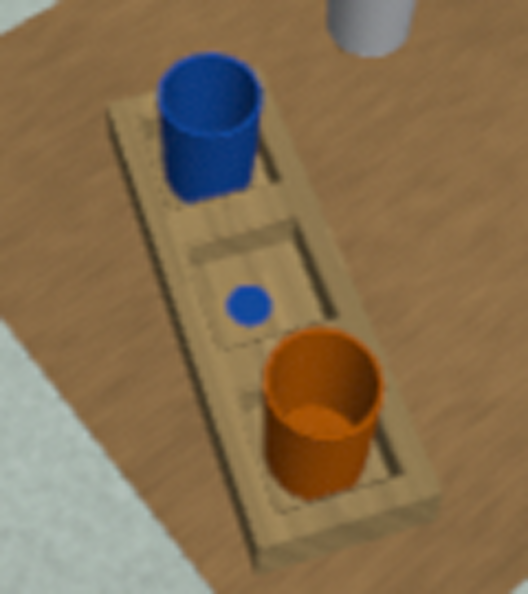

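The middle pocket is empty, with mouth corners at (188,244), (298,222), (340,318) and (222,350) in the crop. I'll align the cup to it using the same camera.

Run:
```python
from h import *
c=(np.array([(188,244),(298,222),(340,318),(222,350)])+.5)/4.4-.5+[290,235]
p=ray("side",c,.03); pc=p.mean(0); print(p,pc)
a=robot.grab_frame("top"); hsv=cv2.cvtColor(a,cv2.COLOR_BGR2HSV); 
cup=np.array([.4832,-.2453]); pk=(pc[:2]+np.array([.4834,-.241]))/2
d=pk-cup; print("pocket",pk,"shift",d)
cv2.imwrite("pics/t2.png",a)
```

```text
[[ 0.46148858 -0.20464248  0.03      ]
 [ 0.5173338  -0.2239387   0.03      ]
 [ 0.50299053 -0.28081729  0.03      ]
 [ 0.44352365 -0.26423317  0.03      ]] [ 0.48133414 -0.24340791  0.03      ]
pocket [ 0.48236707 -0.24220396] shift [-0.00083293  0.00309604]
```

Run:
```python
from h import *
h=[.4827,-.2397]
robot.line_to([*h,.16],vel=.1); g=robot.line_to([*h,.1135],vel=.04,guard=8); s=robot.observe(); print(g,s["tool_pos"],s["ft_force"],s["time"])
```

```text
True [ 0.48247607 -0.23952052  0.11401099] [0.05424758 0.49911542 5.05858514] 8.7917
```

Run:
```python
from h import *
robot.set_gripper(.085); robot.line_to([.4827,-.2397,.24],vel=.12)
p,o=spat((BX,BY-.125,.20),0); robot.move_pose(p,o)
robot.pause(.1)
a=robot.grab_frame("side"); t=robot.grab_frame("top"); print(robot.observe()["time"])
cv2.imwrite("pics/placed.png",np.hstack([cv2.resize(a[230:370,280:420],(400,400)),cv2.resize(t[200:300,390:490],(400,400))]))
```

```text
12.6083
```

View pics/placed.png

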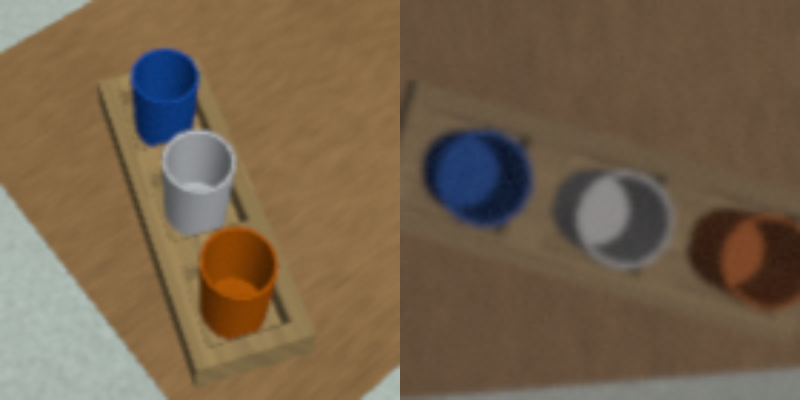

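The white cup stands upright and fully seated in the middle pocket; in the top half its rim centre is at (623,218). The other cups are unmoved.

Run:
```python
from h import *
print("cup",ray("top",[(390+(623-400+.5)/4-.5,200+218.5/4-.5)],.078))
robot.set_gripper(.06)
g=robot.line_to(spat((BX,BY-.125,.0165),0)[0],vel=.08,guard=10); print(g,robot.observe()["tool_pos"])
robot.set_gripper(.0); s=robot.observe(); print(s["gripper_width"],s["gripper_force"],s["ft_force"])
if .015<s["gripper_width"]<.026:
    robot.line_to(spat((BX,BY-.125,.027),0)[0],vel=.04)
    g=robot.line_to(spat((BX,BY-.175,.027),0)[0],vel=.06,guard=12); s=robot.observe(); print(g,s["tool_pos"],s["ft_force"],s["gripper_width"],s["time"])
```

```text
cup [[ 0.48241555 -0.2395682   0.078     ]]
False [0.58222153 0.30056635 0.08289313]
0.018261832969950667 60.41322469711304 [0.44489223 0.17717516 2.35441863]
False [0.58201199 0.25071285 0.09305346] [-0.19937588 -0.51302235 -0.20630406] 0.018427467945981903 17.2667
```

Run:
```python
from h import *
def go(tip,th,v=.06,guard=15):
    p,o=spat(tip,th); g=robot.line_to(p,vel=v,rotation=o,guard=guard); s=robot.observe(); print(th,g,s["tool_pos"].round(4),s["ft_force"].round(1),round(s["gripper_width"],4),round(s["time"],1)); return g
for th,z in((5,.023),(10,.018),(15,.016),(20,.015)):
    if go((BX,BY-.172,z),th,.04): raise SystemExit
a=robot.grab_frame("side"); t=robot.grab_frame("top")
cv2.imwrite("pics/tilt.png",np.hstack([cv2.resize(a[90:230,210:350],(400,400)),cv2.resize(t[150:270,170:290],(400,400))]))
```

```text
5 False [0.5821 0.247  0.1024] [ 0.4 -0.1 -1.1] 0.0187 17.7
10 False [0.5819 0.2396 0.1097] [ 0.6  0.7 -1.3] 0.0183 18.1
15 False [0.5819 0.2312 0.1197] [-0.8  0.2 -1.2] 0.0183 18.6
20 False [0.582  0.2216 0.1299] [-1.3  0.1 -1.1] 0.0188 19.1
```

View pics/tilt.png

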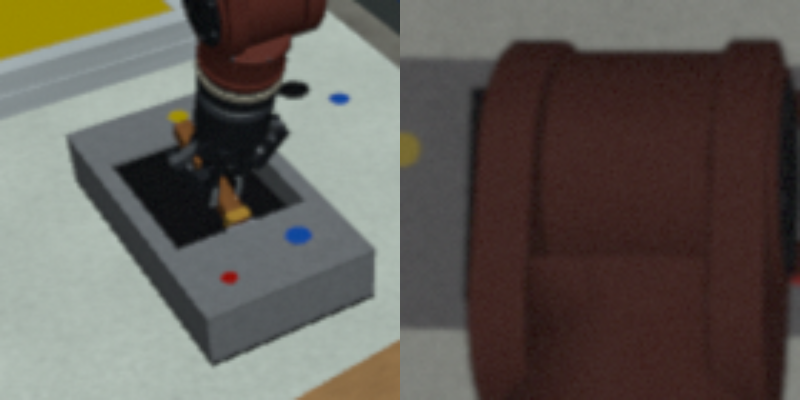

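The spatula is tilted in the grip: the butt is out above the cover near (182,130) and the blade still goes under the near cover edge at (238,215). Next I'll draw it out along its axis, lift it and carry it over.

Run:
```python
from h import *
def go(tip,th,v=.06,guard=15):
    p,o=spat(tip,th); g=robot.line_to(p,vel=v,rotation=o,guard=guard); s=robot.observe(); print(g,s["tool_pos"].round(4),s["ft_force"].round(1),round(s["gripper_width"],4),round(s["time"],1))
    if g: raise SystemExit
T=np.tan(np.radians(20))
go((BX,BY-.062,.015+.11*T),20)
go((BX,BY-.062,.19),20,.1); robot.pause(.3)
go((.4824,-.2396,.19),20,.15,None)
robot.pause(.4)
a=robot.grab_frame("side"); t=robot.grab_frame("top")
cv2.imwrite("pics/over.png",np.hstack([cv2.resize(a[150:350,230:430],(400,400)),cv2.resize(t[170:290,370:490],(400,400))]))
```

```text
False [0.582  0.3314 0.17  ] [ 0.4  0.5 -1.2] 0.0185 21.3
False [0.5818 0.3315 0.3041] [-0.6  0.  -1. ] 0.0188 22.8
False [ 0.4824 -0.1162  0.305 ] [-0.7  0.5 -1.6] 0.0186 26.3
```

View pics/over.png

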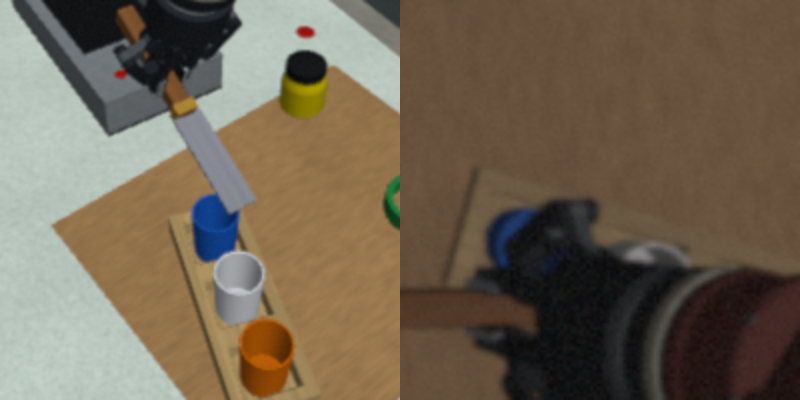

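The spatula is held with blade sloping down, tip centre about (241,206) in the left half. I'll check the tip against the plane of the spatula before lowering.

Run:
```python
from h import *
for uv in [(230+241/2-.25,150+206/2-.25),(230+184/2,150+106/2)]:
    K,R,t,c=cam("side"); o=-R.T@t; d=R.T@np.linalg.inv(K)@[*uv,1]
    print(o+d*((.4824-o[0])/d[0]), ray("side",[uv],.19))
```

```text
[ 0.4824     -0.23560725  0.18625168] [[ 0.48063179 -0.23794582  0.19      ]]
[ 0.4824     -0.13003875  0.23491995] [[ 0.50548424 -0.09079934  0.19      ]]
```

Run:
```python
from h import *
p,o=spat((.4824,-.2405,.112),20); print(robot.line_to(p,vel=.06,guard=12)); robot.pause(1)
s=robot.observe(); print(s["tool_pos"],s["ft_force"],s["gripper_force"],s["time"])
a=robot.grab_frame("side"); cv2.imwrite("pics/final.png",cv2.resize(a[200:350,270:420],(600,600)))
```

```text
False
[ 0.48239941 -0.11741197  0.22703185] [ 0.95527476  0.16801703 -0.57270654] 59.901992082595825 29.2167
```

View pics/final.png

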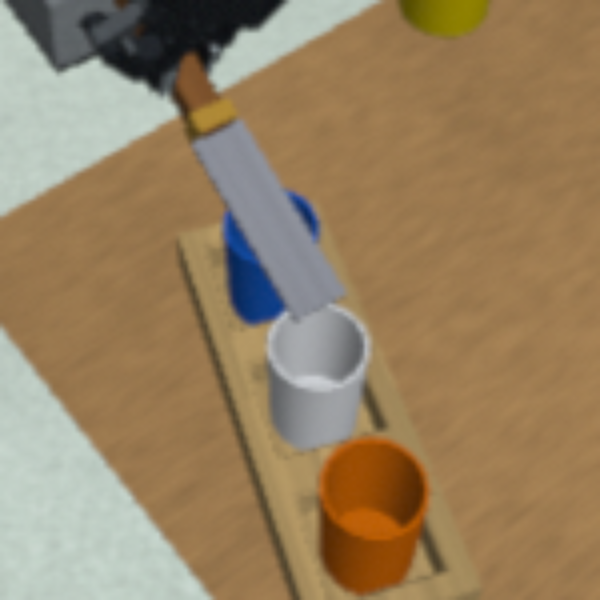

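The tip at (320,306) appears just above the cup mouth at (320,350), which fits a tip about 3 cm over the rim centre, and it touches nothing.

```bash
python3 -c "
from h import *
print(ray('side',[(270+320/4,200+306/4)],.112)); print(robot.job_done())"
```

```text
[[ 0.48189392 -0.24047993  0.112     ]]
the job is handed in; nothing more can be done
None
```

I handed the job in at about 29 s: the white cup is released in the middle pocket, and the spatula is held still at about 20°, its tip about 34 mm above the cup's rim and within about 2 mm of its axis by the camera; no verdict came back.

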